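Find the high side of a bent stirrer shaft

TASK

The stirrer shaft lying in the two V-blocks is bent. First bring the dial indicator down by its upright post until the plunger bears on the middle of the shaft and the needle has gone round about once; then turn the shaft in the V-blocks under the plunger, pushing gently on the impeller blades, until you have found the high side of the bend, where the needle reads highest. Leave the shaft at rest in both V-blocks with that high side straight up under the plunger, and do not run the plunger to its stop, push the shaft out of its V-blocks or knock the other things about.

Things in the scene. Friction and masses are not known exactly. Their poses are not given: they have to be found in the camera images.
- fixture: fixed runout fixture: grey base 240 x 224 x 22 mm, two steel V-blocks (90 degree V, 28 mm long, 52 mm wide, top edges 97 mm above the bench, centres 85 mm either side of the plunger's axis) and a column 22 mm thick, 235 mm high. Origin on the bench straight below the plunger. x: away from the robot, to the column at x = 150 mm; y: along the shaft to the impeller; z: up
- vee_axis (a point): point on the axis on which the V-blocks hold the shaft's true ends, midway between the V-blocks, 90 mm above the bench and straight below the plunger; axes as the fixture's (x to the column, y along the shaft to the impeller, z up)
- shaft: loose steel stirrer shaft in the V-blocks, 12 mm thick, 315 mm long, 0.36 kg with impeller. Origin on the axis of its true ends, midway; y: along it to the impeller. Between the V-blocks it is bowed about 3 mm off axis, in a direction unrelated to its x, z axes or to the blades. Friction holds it at any angle; about 0.5 N on a blade turns it, a push of over 15 N would bend it further
- impeller_hub (a point): centre, on the axis, of the impeller clamped on the shaft's end, 130 mm from the shaft's origin (turns with the shaft): hub 22 mm thick, 24 mm long; four flat radial blades, each reaching 40 mm from the axis, 22 mm wide along the shaft, 3 mm thick, pointing along this point's +z, +x, -z and -x; y: along the shaft. Nothing else stands within 14 mm of the blades
- blade_tip (a point): middle of the outer edge of the blade along the impeller's +z, 40 mm from the axis
- lift_post (a point): grip point of the upright steel post on the indicator's blue arm: post 16 mm thick, point on its axis 10 mm below its top, 46 mm above the arm, 58 mm from the plunger's axis towards the column, 26 mm above the dial's face; axes as the fixture's. The arm slides 60 mm down the column, counterbalanced, against 6 N of friction, and stays where left
- plunger_tip (a point): lowest point of the plunger's 6 mm ball tip under the dial; goes down with the arm and moves up into the dial when it bears on the shaft. It starts clear above the shaft
- plunger (a joint): how far the plunger is pushed into the dial, m: 0 free, 0.020 at its stop; its spring gives 0.7 N at 0 and 0.9 N in mid-travel
- needle (a joint): the dial's black needle, rad, counted on over the turns: 0 with the plunger free, then 6.28 (one turn, clockwise from above) for each 10 mm of plunger pushed in. At 0 it points at the red mark, away from the robot. The dial lies face up, 58 mm across; a small red hand makes a tenth of a turn for each turn
- marker: bystander: red-capped marker pen, 130 mm long, 15 mm thick, lying on the bench at the robot's side of the fixture; origin under its middle
- collar: bystander: dark steel shaft collar, 30 mm across and 12 mm high, lying on the fixture's base beside the column; origin at the centre of its underside
- screwdriver: bystander: screwdriver, 160 mm long, lying on the bench; origin under its middle
- spare_impeller: bystander: spare four-blade steel impeller, 80 mm across, 24 mm high, lying flat; origin at the centre of its underside
- beaker: bystander: glass beaker, 72 mm across, 95 mm high; origin at the centre of its underside
- reagent_jar: bystander: amber glass jar with a white cap, 64 mm across, 110 mm high; origin at the centre of its underside
- wash_bottle: bystander: white plastic bottle with a red cap, 68 mm across, 170 mm high; origin at the centre of its underside

How it is judged (in metres and radians):
On the way:
1. the plunger bears on the shaft with the needle about one turn round (8 to 12 mm of plunger), before the shaft is turned (blades moved less than 12 mm) (value of joint plunger between 0.008 and 0.012 m and contact force between plunger and shaft above 0.3 N and distance of blade_tip from where it was at the start of the episode below 0.012 m), for 0.3 s.
At the end, for the whole second after the job is handed in: High side of the bend up: the plunger's tip rests on the shaft at least 8.2 mm above the V-blocks' axis (8.7 is the very top), 5 to 19 mm of plunger is in the dial, and the shaft lies still in both V-blocks (within 2 mm sideways, 1.5 mm in height, 0.02 rad) (z of plunger_tip in the frame of vee_axis above 0.0082 m and contact force between plunger and shaft above 0.3 N and value of joint plunger between 0.005 and 0.0192 m and z of shaft in the frame of vee_axis between -0.0015 and 0.0015 m and x of shaft in the frame of vee_axis between -0.002 and 0.002 m and angle between the y axis of shaft and the y axis of vee_axis, either way round below 0.02 rad and angular speed of shaft below 0.1 rad/s); the robot touches nothing.
It fails at once if the robot pushes on the shaft or its impeller with more than 15 N (contact force between any of the fingers, the arm and shaft above 15 N).
It fails at once if the plunger is run to its stop (over 19.6 mm) (value of joint plunger above 0.0196 m).
It fails at once if the shaft is pushed out of its V-blocks (more than 4 mm up or sideways, or 12 mm endways from the fixture's middle) (z of shaft in the frame of vee_axis above 0.004 m or x of shaft in the frame of vee_axis above 0.004 m or x of shaft in the frame of vee_axis below -0.004 m or y of shaft in the frame of vee_axis above 0.012 m or y of shaft in the frame of vee_axis below -0.012 m).
It fails at once if a bystander is knocked more than 30 mm (distance of any of marker, collar, screwdriver, spare_impeller, beaker, reagent_jar, wash_bottle from where it was at the start of the episode above 0.03 m).
It also fails if it takes over 72 s, if anything falls off the work surface, if the arm or the gripper's body presses on something with over 40 N, if the wrist force passes 120 N, or if a joint passes its speed limit or range.

ROBOT

A 7-joint arm with a two-finger parallel gripper is mounted at the origin on the work surface. World frame = base frame: x ahead of the robot, y to its left, z up, the work surface at z = 0. Lengths are in mm, angles in rad, forces in N, time in s.
With the tool pointing down it reaches from about 400 to 875 mm from the base axis. Payload 19.3 kg.
Tool frame: the origin (TCP) lies midway between the tips of the shut fingers; the grasp point (between the pads) lies 19 mm behind it; x points along the fingers, y is the direction in which the jaws open and shut, and the axes are right-handed (so a half turn about x gives the same grasp; the last joint's range is limited). The gripper opens to 85 mm and grips with 20 to 120 N. Pads are 22 mm wide; open, the fingers measure 114 mm over their backs; the gripper's body (76 mm by 85 mm) begins 54 mm behind the grasp point. The pads swing forward as they close: fully open they stand 13 mm farther back than shut.
Start: joints at [-1.392, 0.521, -0.036, 1.599, 0.021, 1.021, -0.113], TCP at [153.92, 605.741, 211.191] pointing down, gripper open.
Joint ranges: [-2.91, 2.91], [-0.3, 2.13], [-1.5, 1.42], [0.17, 2.43], [-1.26, 4.41], [0.16, 1.93], [-2.52, 2.52]. Speed limits (rad/s): [1.89, 1.89, 2.39, 2.39, 3.01, 3.01, 3.01].

INTERFACE

Orientations are given as a unit quaternion [x, y, z, w].
In Python, from rig import telemetry, cams, sign_off gives the robot as it stands.
- The arm moves only by the tool send_rows, never from a script. Its argument "plan" is a list that holds one entry, the list of rows, each a list of 7 numbers: the opening, from 0 (shut) to 1 (fully open), then the shift along the tool's x, y, z in mm, then the turn, a rotation vector about the tool's x, y, z in rad. In form: [[[fingers, x, y, z, rx, ry, rz], ...]]. A call has 1 to 12 rows; each row is the pose to reach, as a shift and turn from the pose measured when the call began, along the tool's axes at that moment; what a row does not reach only later rows make up. A row lasts 1/12 s, in which the tool goes at most 41.7 mm and 7.16 degrees, less where a joint would pass 70% of its speed; a pose out of reach is approached as far as the arm can. A call with a gripper value outside its range is refused whole. The fingers move at their own pace and stop on an object; the grip force is fixed at half the most. Time passes only in rows, so rows that repeat a pose let the fingers close. It gives the time, the measured TCP pose, the force and the opening at its end, in the units of the state.
- telemetry.observe(): the state, without advancing time (a new reading comes with each control period).
- cams.capture(name): name is "scene" or "top" or "wrist"; returns a dict with "img" (480x640x3 uint8, red, green, blue), "depth" (480x640 float32, mm along the optical axis (not along the pixel's ray), 0 where there is no reading), "intrinsics" (3x3 intrinsics, pixels), "k1" (the pictures are not rectified: a ray, as slopes to the right and down, at radius r is drawn at 1 + k1 r^2 times it, then the intrinsics apply), "origin" and "orientation" of the camera in the world; the wrist camera has in their place "tool_from_camera" (4x4, takes a point from camera to tool coordinates, whose origin is the TCP and whose axes are the tool frame's). Camera axes: x right, y down, z forward; pixel columns grow to the right and rows downward; lengths in mm; the calibration is good to about 2 mm. A picture is of the moment at which its call begins: read the wrist's pose just before it.
- sign_off(): hands the job in, once; it reports no verdict.
Trained networks look in a picture, given as the dict that the camera call returned (one of the last four; its "shot" number tells which), for a name from the list of things; names that differ only in an ending like _2 or _b are one class to them, and where a whole thing is asked for, a point or a joint stands for the part that bears it (a point fixed in the world has none). Each returns a list of dicts, best first, with "conf" (0 to 1); they miss things now and then, are a little off and sometimes report something else, mostly with a low value. They report only what shows in the picture. A call takes as long as a camera call.
- cams.trace(picture, query): "pixels" (480x640 bool, what is visible of it) and "uv" ([column, row] in pixels, amid what is visible of it).
The state is a dict: "t": time; "joints": joint angles; "qvel": joint speeds; "joint_torque": joint torques, N m; "ee_pos": TCP position; "eef_rot": TCP orientation; "force": force on the tool from outside, world axes, zero at the start; "wrist_torque": the same for the moment, N m; "grip_width": finger opening in mm.
Only numpy, scipy, OpenCV 4.12 (cv2) and the standard library are available. Lean on these libraries where they do the work, as an engineer would, in place of code of your own. Each camera call takes 0.05 s, during which the arm holds its last target.

## Working session

There is one attempt and no reset: what is moved stays moved. The work goes in short steps, Python scripts to look and compute and a tool call to move; the robot and the scene stay as the last step left them, time stands still between calls to the robot, and variables do not carry over. Pictures are saved under pics/ and viewed, and the job is handed in when it is done.

Besides the shell and the picture viewer there is one more tool, called after "Call:" as name(argument=value, ...) on one line, values as JSON. send_rows: Moves the arm, as the interface text tells. Its arguments: {"type":"object","properties":{"plan":{"type":"array"}},"required":["plan"]}

```bash
ls; mkdir -p pics; cat > h.py <<'E'
import numpy as np, cv2
from scipy.spatial.transform import Rotation as R
from rig import telemetry, cams
def cap(n,save=None):
    s=telemetry.observe(); c=cams.capture(n)
    if n=='wrist':
        T=np.eye(4);T[:3,:3]=R.from_quat(s['eef_rot']).as_matrix();T[:3,3]=s['ee_pos']
        c['T']=T@np.array(c['tool_from_camera'])
    else:
        T=np.eye(4);o=np.array(c['orientation'])
        T[:3,:3]=R.from_quat(o).as_matrix() if o.size==4 else o
        T[:3,3]=c['origin'];c['T']=T
    if save: cv2.imwrite('pics/'+save,cv2.cvtColor(c['img'],cv2.COLOR_RGB2BGR))
    return c
def ray(c,uv):
    K=np.array(c['intrinsics']);uv=np.atleast_2d(uv).astype(float)
    d=np.c_[(uv[:,0]-K[0,2])/K[0,0],(uv[:,1]-K[1,2])/K[1,1]]
    u=d.copy()
    for _ in range(20): u=d/(1+c['k1']*(u**2).sum(1,keepdims=True))
    return np.c_[u,np.ones(len(u))]
def world(c,uv,z=None):
    r=ray(c,uv)
    if z is None:
        uv=np.atleast_2d(uv).astype(int); z=c['depth'][uv[:,1],uv[:,0]]
    p=r*np.reshape(z,(-1,1)); return p@c['T'][:3,:3].T+c['T'][:3,3]
def atz(c,uv,h):
    r=ray(c,uv)@c['T'][:3,:3].T;o=c['T'][:3,3]
    return o+r*((h-o[2])/r[:,2:3])
def proj(c,P):
    P=np.atleast_2d(P);q=(P-c['T'][:3,3])@c['T'][:3,:3];u=q[:,:2]/q[:,2:]
    u=u*(1+c['k1']*(u**2).sum(1,keepdims=True));K=np.array(c['intrinsics'])
    return np.c_[u[:,0]*K[0,0]+K[0,2],u[:,1]*K[1,1]+K[1,2]]
def tri(obs):
    A=np.zeros((3,3));b=np.zeros(3)
    for c,uv in obs:
        d=(ray(c,uv)@c['T'][:3,:3].T)[0];d/=np.linalg.norm(d);M=np.eye(3)-np.outer(d,d);A+=M;b+=M@c['T'][:3,3]
    return np.linalg.solve(A,b)
E
python3 - <<'E'
from h import *
print(telemetry.observe())
for n in ['scene','top','wrist']:
    c=cap(n,n+'0.png');print(n,c['T'].round(3).tolist(),c['k1'],np.array(c['intrinsics']).tolist())
E
```

```text
pics
{'t': 0.0, 'joints': array([-1.39217658,  0.52197386, -0.03633996,  1.6000197 ,  0.02117963,
        1.02107473, -0.11278424]), 'qvel': array([-0.00070242,  0.00039399, -0.00019634,  0.00059499,  0.0013957 ,
       -0.00044306,  0.00261365]), 'joint_torque': array([ 1.36466715e-03, -9.27095389e+01,  1.98000513e+00, -3.69921434e+01,
        1.78528426e-02,  7.96361302e-03, -9.13049962e-05]), 'ee_pos': array([153.84851804, 605.39907902, 210.64642228]), 'eef_rot': array([ 0.08735724,  0.70167065, -0.08812697,  0.70161289]), 'force': array([-0.11502562,  0.70412014, -0.44726482]), 'wrist_torque': array([0.02109514, 0.00228777, 0.00353323]), 'grip_width': 85.89224265385286}
scene [[-0.397, 0.643, -0.655, 1383.486], [0.918, 0.283, -0.278, 421.405], [0.006, -0.711, -0.703, 1093.711], [0.0, 0.0, 0.0, 1.0]] 0.005535098517598135 [[520.4463914986814, 0.0, 320.23945855342464], [0.0, 520.4463914986814, 239.20065898133052], [0.0, 0.0, 1.0]]
top [[-0.022, -0.995, 0.102, 397.013], [-1.0, 0.023, 0.01, 47.686], [-0.013, -0.101, -0.995, 1293.569], [0.0, 0.0, 0.0, 1.0]] -0.0044872323578925 [[495.5341926793567, 0.0, 322.0926779637619], [0.0, 495.5341926793567, 239.5228159603097], [0.0, 0.0, 1.0]]
wrist [[0.247, 0.929, 0.274, 83.651], [0.969, -0.236, -0.071, 623.781], [-0.001, 0.283, -0.959, 373.685], [0.0, 0.0, 0.0, 1.0]] -0.010359590001815385 [[430.263000692749, 0.0, 316.8410313553287], [0.0, 430.263000692749, 235.20627569622485], [0.0, 0.0, 1.0]]
```

View pics/scene0.png

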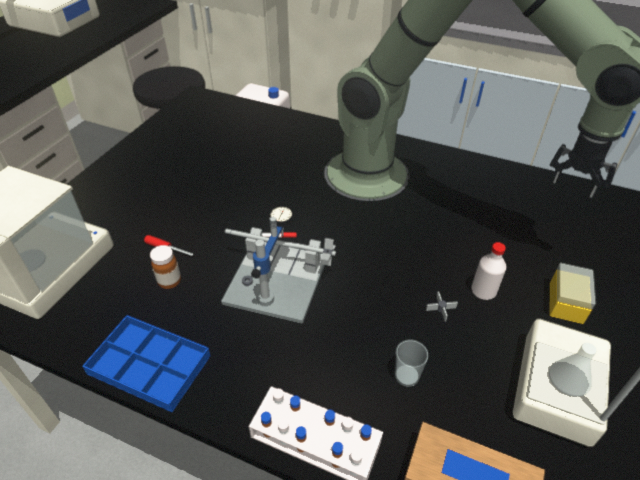

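View pics/top0.png

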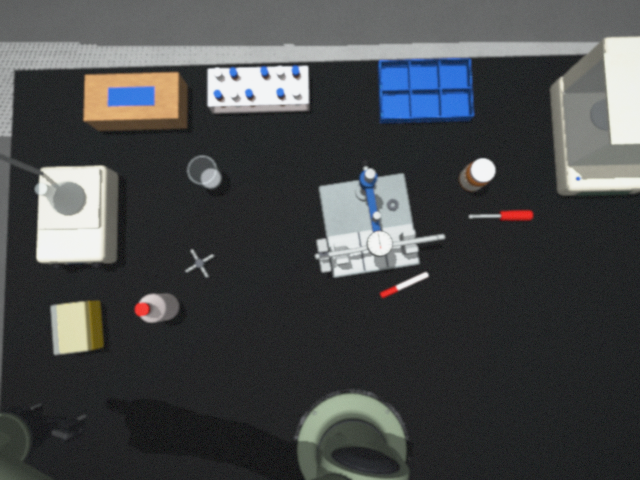

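View pics/wrist0.png

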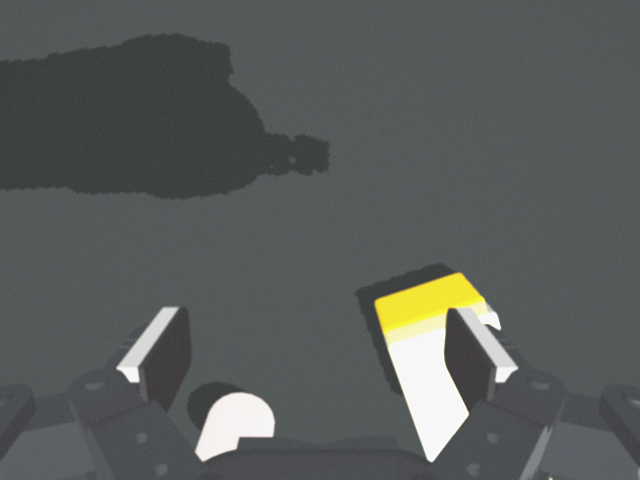

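```bash
python3 - <<'E'
from h import *
for n in ['scene','top']:
    c=cap(n)
    for q in ['fixture','shaft','impeller_hub','lift_post','plunger_tip','needle','marker','collar','screwdriver','spare_impeller','beaker','reagent_jar','wash_bottle']:
        for d in cams.trace(c,q)[:2]:
            if d['conf']<.3: continue
            m=d['pixels'];ys,xs=np.nonzero(m)
            P=world(c,np.c_[xs,ys]);ok=c['depth'][ys,xs]>0;P=P[ok]
            print(n,q,round(d['conf'],2),np.round(d['uv']),m.sum(),np.median(P,0).round() if len(P) else None,np.percentile(P,[5,95],axis=0).round().tolist() if len(P) else None)
E
```

```text
scene fixture 0.9 [276. 277.] 6278 [591. -40.  22.] [[476.0, -148.0, 16.0], [682.0, 49.0, 194.0]]
scene shaft 0.87 [311. 245.] 543 [498.  16.  94.] [[476.0, -208.0, 64.0], [523.0, 73.0, 118.0]]
scene impeller_hub 0.49 [327. 253.] 202 [489.  64.  98.] [[475.0, 53.0, 59.0], [518.0, 73.0, 122.0]]
scene lift_post 0.72 [273. 233.] 956 [566. -50. 185.] [[485.0, -78.0, 155.0], [687.0, -27.0, 216.0]]
scene lift_post 0.7 [329. 251.] 244 [488.  64.  98.] [[455.0, 51.0, 52.0], [517.0, 73.0, 124.0]]
scene plunger_tip 0.67 [326. 252.] 244 [488.  63.  98.] [[467.0, 51.0, 53.0], [519.0, 73.0, 124.0]]
scene marker 0.43 [286. 232.] 76 [ 396. -102.   10.] [[384.0, -166.0, 4.0], [423.0, -82.0, 14.0]]
scene spare_impeller 0.7 [441. 307.] 276 [482. 383.  16.] [[450.0, 354.0, 1.0], [504.0, 412.0, 25.0]]
scene beaker 0.57 [411. 364.] 1171 [694. 358.  59.] [[671.0, 330.0, 10.0], [736.0, 387.0, 94.0]]
scene reagent_jar 0.89 [168. 263.] 951 [ 695. -314.   76.] [[663.0, -345.0, 8.0], [711.0, -298.0, 110.0]]
scene reagent_jar 0.42 [329. 252.] 253 [487.  64.  97.] [[452.0, 50.0, 48.0], [516.0, 74.0, 124.0]]
scen
[... 578 characters left out ...]
]]
top marker 0.74 [399. 284.] 259 [ 406. -144.   14.] [[383.0, -198.0, 8.0], [430.0, -94.0, 19.0]]
top collar 0.67 [392. 202.] 27 [ 619. -127.   34.] [[612.0, -134.0, 30.0], [623.0, -114.0, 39.0]]
top screwdriver 0.7 [516. 213.] 395 [ 579. -430.   24.] [[568.0, -474.0, 5.0], [590.0, -347.0, 30.0]]
top spare_impeller 0.71 [196. 266.] 189 [468. 374.  22.] [[445.0, 356.0, -0.0], [494.0, 402.0, 29.0]]
top beaker 0.88 [205. 176.] 825 [708. 361.  51.] [[669.0, 322.0, 3.0], [732.0, 384.0, 97.0]]
top reagent_jar 0.85 [474. 172.] 789 [ 671. -323.  107.] [[648.0, -353.0, 21.0], [699.0, -303.0, 115.0]]
top wash_bottle 0.57 [156. 308.] 1008 [366. 454. 114.] [[337.0, 437.0, 12.0], [394.0, 485.0, 171.0]]
```

The fixture's plunger axis is near (500,-60), yawed about +0.15. In the top view the dial is at (379,243) and the impeller at (325,254). Next I compute the move there, above the bottles.

```bash
cat >> h.py <<'E'
def Rdown(yaw):  # yaw 0: camera sits on -x side of TCP; tool x down
    z=np.array([np.cos(yaw),np.sin(yaw),0]);x=np.array([0,0,-1.]);y=np.cross(z,x);return np.c_[x,y,z]*1.0
def rowto(p,yaw,sgn=1):
    s=telemetry.observe();R0=R.from_quat(s['eef_rot']).as_matrix()
    Rt=Rdown(yaw)
    if sgn<0: Rt=Rt@np.diag([1,-1,-1])
    d=R0.T@(np.array(p)-s['ee_pos']);rv=R.from_matrix(R0.T@Rt).as_rotvec()
    print('to',p,'row',d.round(1).tolist(),rv.round(3).tolist())
E
python3 - <<'E'
from h import *
s=telemetry.observe();print(R.from_quat(s['eef_rot']).as_matrix().round(3));print(np.array(cams.capture('wrist')['tool_from_camera']).round(3))
print(Rdown(-.25).round(2))
for sg in (1,-1):
  rowto([430,400,330],.15,sg);rowto([520,-20,330],.15,sg)
E
```

```text
[[-0.     0.246  0.969]
 [ 0.     0.969 -0.246]
 [-1.     0.    -0.   ]]
[[   0.      -0.283    0.959 -162.999]
 [   1.      -0.      -0.       0.328]
 [   0.       0.959    0.283  -72.549]
 [   0.       0.       0.       1.   ]]
[[ 0.    0.25  0.97]
 [ 0.    0.97 -0.25]
 [-1.    0.    0.  ]]
to [430, 400, 330] row [-118.8, -131.4, 318.3] [-0.399, -0.0, 0.0]
to [520, -20, 330] row [-118.8, -516.3, 508.9] [-0.399, -0.0, 0.0]
to [430, 400, 330] row [-118.8, -131.4, 318.3] [2.743, 0.0, 0.0]
to [520, -20, 330] row [-118.8, -516.3, 508.9] [2.743, 0.0, 0.0]
```

Call:
send_rows(plan=[[[1,-60,-30,80,0,0,0],[1,-119,-131,318,-0.2,0,0],[1,-119,-131,318,-0.4,0,0],[1,-119,-131,318,-0.4,0,0],[1,-119,-131,318,-0.4,0,0],[1,-119,-131,318,-0.4,0,0],[1,-119,-131,318,-0.4,0,0],[1,-119,-131,318,-0.4,0,0],[1,-119,-516,509,-0.4,0,0],[1,-119,-516,509,-0.4,0,0],[1,-119,-516,509,-0.4,0,0],[1,-119,-516,509,-0.4,0,0]]])

```text
t: 2.6
ee_pos: [445.6, 258.1, 323.7]
eef_rot: [-0.053, 0.705, 0.053, 0.705]
force: [0.9, -1.1, 0.8]
grip_width: 85.3
```

```bash
python3 - <<'E'
from h import *
s=telemetry.observe();print(s['ee_pos'],s['t'])
rowto([520,-20,330],.15)
E
```

```text
[445.55355632 258.11020713 323.66354714] 2.6
to [520, -20, 330] row [-6.4, -286.1, 31.7] [0.001, 0.0, -0.0]
```

Call:
send_rows(plan=[[[1,-6,-286,32,0,0,0],[1,-6,-286,32,0,0,0],[1,-6,-286,32,0,0,0],[1,-6,-286,32,0,0,0],[1,-6,-286,32,0,0,0],[1,-6,-286,32,0,0,0],[1,-6,-286,32,0,0,0],[1,-6,-286,32,0,0,0],[1,-6,-286,32,0,0,0],[1,-6,-286,32,0,0,0]]])

```text
t: 3.43
ee_pos: [520.1, -19.6, 329.5]
eef_rot: [-0.053, 0.705, 0.053, 0.705]
force: [-0.1, 0.4, 0.0]
grip_width: 85.5
```

```bash
python3 - <<'E'
from h import *
s=telemetry.observe();print(s['ee_pos'],s['t'])
c=cap('wrist','w1.png')
for q in ['fixture','shaft','impeller_hub','lift_post','plunger_tip','needle','marker','collar']:
    for d in cams.trace(c,q)[:2]:
        if d['conf']<.3: continue
        m=d['pixels'];ys,xs=np.nonzero(m)
        ok=c['depth'][ys,xs]>0;P=world(c,np.c_[xs,ys])[ok]
        print(q,round(d['conf'],2),np.round(d['uv']),m.sum(),np.median(P,0).round(),np.percentile(P,[5,95],axis=0).round().tolist())
E
```

```text
[520.14251074 -19.55161859 329.53572284] 3.4333
fixture 0.68 [271. 211.] 44017 [552. -52.  23.] [[454.0, -155.0, 21.0], [663.0, 37.0, 198.0]]
fixture 0.54 [405. 162.] 2208 [480.  57.  97.] [[447.0, 46.0, 82.0], [516.0, 69.0, 126.0]]
shaft 0.55 [366. 158.] 5492 [494.  23.  95.] [[452.0, -217.0, 82.0], [519.0, 68.0, 103.0]]
impeller_hub 0.73 [216.  45.] 1715 [ 405. -142.   12.] [[382.0, -198.0, 9.0], [430.0, -91.0, 15.0]]
impeller_hub 0.59 [410. 160.] 2268 [480.  57.  97.] [[447.0, 46.0, 82.0], [517.0, 70.0, 125.0]]
lift_post 0.64 [266. 210.] 44013 [552. -52.  23.] [[454.0, -155.0, 21.0], [663.0, 37.0, 198.0]]
lift_post 0.56 [256. 205.] 10750 [523. -59. 194.] [[477.0, -89.0, 166.0], [644.0, -35.0, 223.0]]
needle 0.48 [253. 181.] 17 [504. -67. 197.] [[498.0, -68.0, 196.0], [507.0, -66.0, 198.0]]
marker 0.65 [216.  47.] 1761 [ 406. -143.   12.] [[382.0, -199.0, 8.0], [430.0, -92.0, 15.0]]
collar 0.73 [217. 245.] 480 [ 611. -121.   34.] [[599.0, -132.0, 27.0], [624.0, -109.0, 36.0]]
```

View pics/w1.png

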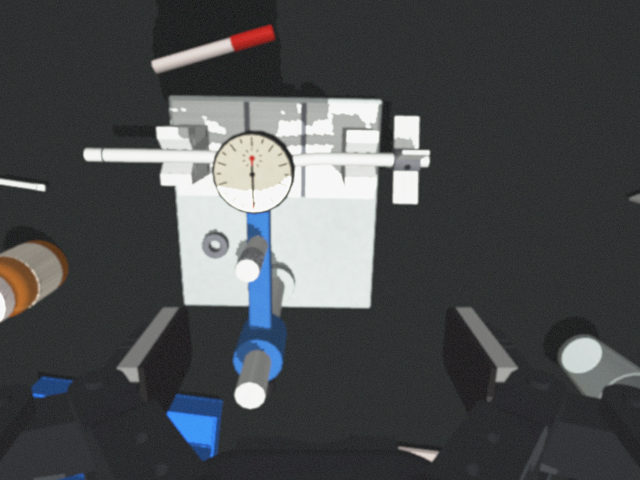

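The wrist view shows the dial at (254,172), post top at (248,270), column top at (250,397), the impeller with a blade nearly flat, pointing along ±x, at (406,160), and the collar at (214,244).

```bash
python3 - <<'E'
from h import *
c=cap('wrist')
cs=atz(c,[(169,96),(382,99),(371,306),(185,306)],22);print('base corners',cs.round(1).tolist())
print('c centre',cs.mean(0).round(1))
for i,j in((1,0),(2,3)):
    d=cs[i]-cs[j];print(np.linalg.norm(d[:2]),np.arctan2(-d[0],d[1]))
d=(cs[3]+cs[2]-cs[0]-cs[1])/2;print(np.linalg.norm(d),np.arctan2(d[1],d[0]))
for n,uv in dict(dial=(254,172),post=(248,270),col=(250,397),hub=(406,160),bl1=(406,122),bl2=(405,198),shl=(93,155),shr=(425,158),vl=(183,155)).items():
    print(n,world(c,uv).round(1), np.median(world(c,[(uv[0]+a,uv[1]+b) for a in(-3,0,3) for b in (-3,0,3)]),0).round(1))
i=cv2.resize(c['img'][60:320,120:460],None,fx=2.3,fy=2.3,interpolation=cv2.INTER_CUBIC);cv2.imwrite('pics/w1z.png',i[:,:,::-1])
E
```

```text
base corners [[459.6, -184.3, 22.0], [429.2, 35.9, 22.0], [663.9, 68.6, 22.0], [697.5, -152.1, 22.0]]
c centre [562.6 -58.   22. ]
222.27282657956684 0.13711097575865835
223.2246398268027 0.1514780025078805
238.475231542155 0.13623342547153772
dial [[497.  -66.6 194.9]] [496.6 -66.1 195.6]
post [[555.6 -59.1 229.7]] [555.6 -59.1 230.5]
col [[648.2 -47.1 235.1]] [648.2 -47.1 235. ]
hub [[480.9  56.5 100.7]] [480.9  55.6 101. ]
bl1 [[448.3  53.2  82.9]] [448.3  53.2  81.9]
bl2 [[515.1  62.7 101.4]] [515.1  62.7 101.3]
shl [[ 519.6 -225.7   96.7]] [ 519.6 -225.7   95.7]
shr [[476.9  74.5  95.4]] [476.5  74.5  95.8]
vl [[ 507.3 -144.3   96.5]] [ 507.3 -144.3   96. ]
```

View pics/w1z.png

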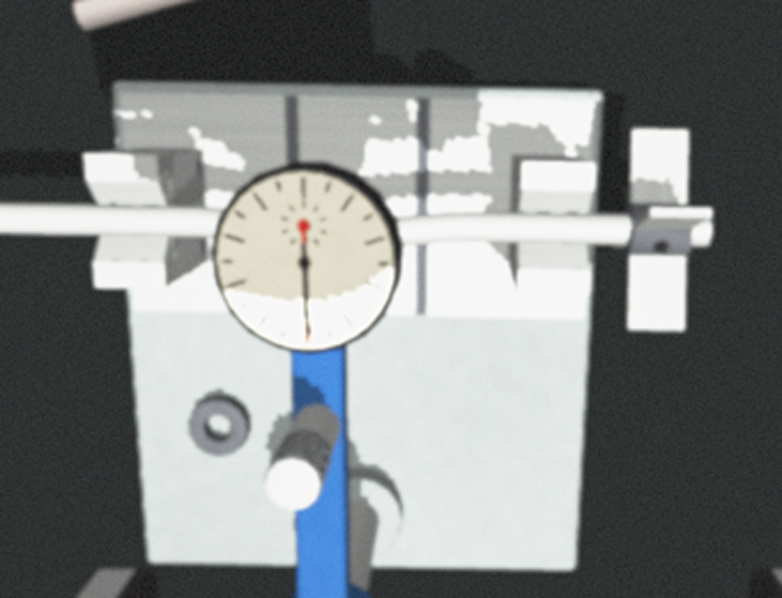

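```bash
python3 - <<'E'
from h import *
c=cap('top')
print('top post tri', tri([(cap('wrist'),(248,270)),(c,(376,215))]).round(1), proj(c,[[555.6,-59.1,230],[497,-66.5,195]]).round(1))
rowto([555.5,-59,260],.14);rowto([555.5,-59,201],.14)
E
```

```text
top post tri [556.8 -59.6 226.8] [[376.  215.3]
 [378.7 243.7]]
to [555.5, -59, 260] row [69.6, -44.1, 29.0] [0.011, 0.0, -0.0]
to [555.5, -59, 201] row [128.6, -44.1, 28.9] [0.011, 0.0, -0.0]
```

Call:
send_rows(plan=[[[1,30,-44,29,0.011,0,0],[1,69,-44,29,0.011,0,0],[1,100,-44,29,0.011,0,0],[1,128,-44,29,0.011,0,0],[1,128,-44,29,0.011,0,0],[1,128,-44,29,0.011,0,0]]])

```text
t: 4.53
ee_pos: [555.2, -58.9, 201.5]
eef_rot: [-0.049, 0.706, 0.05, 0.705]
force: [0.3, 0.8, 0.7]
grip_width: 85.4
```

```bash
python3 - <<'E'
from h import *
s=telemetry.observe();print(s['ee_pos'],s['t'])
c=cap('wrist','w2.png')
E
```

```text
[555.19223593 -58.87398514 201.49849356] 4.5333
```

View pics/w2.png

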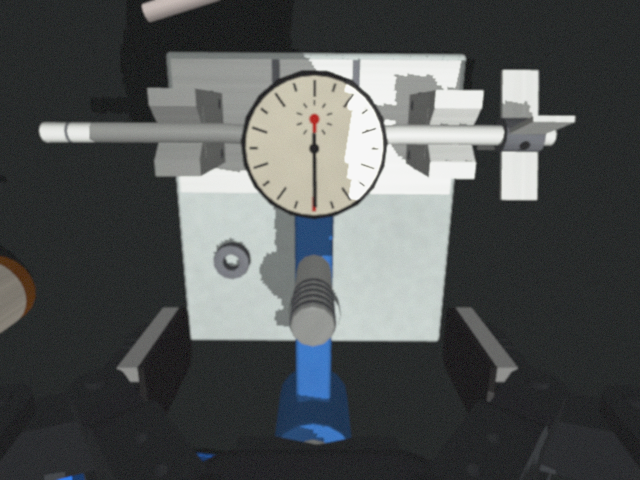

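The post at (313,325) is centred between the pads, and the needle at (314,146) is on the red mark. I close the fingers.

Call:
send_rows(plan=[[[0,0,0,0,0,0,0],[0,0,0,0,0,0,0],[0,0,0,0,0,0,0],[0,0,0,0,0,0,0],[0,0,0,0,0,0,0],[0,0,0,0,0,0,0],[0,0,0,0,0,0,0],[0,0,0,0,0,0,0]]])

```text
t: 5.25
ee_pos: [556.4, -60.2, 203.5]
eef_rot: [-0.05, 0.705, 0.049, 0.706]
force: [-0.3, -6.6, 4.7]
grip_width: 11.9
```

```bash
cat >> h.py <<'E'
def needle(c,uv,rad,save=None,fh=195,zoom=3):
    u,v=map(int,uv);s=int(rad*1.25)
    i=c['img'][max(0,v-s):v+s,max(0,u-s):u+s]
    i=cv2.resize(i,None,fx=500/i.shape[1],fy=500/i.shape[1],interpolation=cv2.INTER_CUBIC)
    if save: cv2.imwrite('pics/'+save,i[:,:,::-1])
E
python3 - <<'E'
from h import *
s=telemetry.observe();print(s['ee_pos'],s['t'],s['grip_width'],s['force'])
c=cap('wrist','w3.png')
E
```

```text
[556.43908372 -60.20183762 203.507535  ] 5.25 11.935543027351265 [-0.31580382 -6.62471213  4.7455192 ]
```

View pics/w3.png

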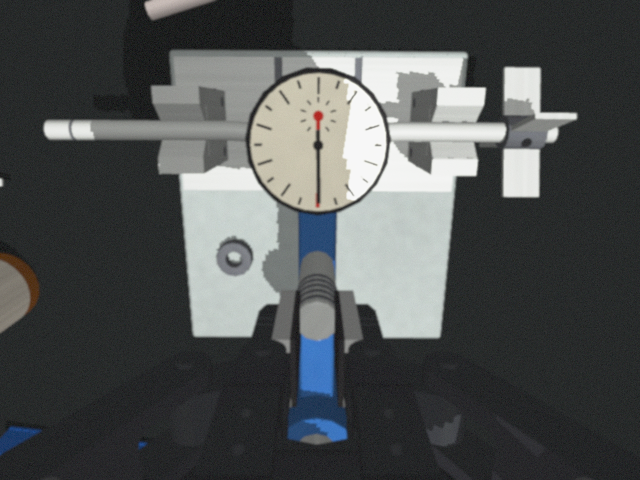

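The post is gripped. I lower the arm in steps and watch the needle.

Call:
send_rows(plan=[[[0,2,0,0,0,0,0],[0,4,0,0,0,0,0],[0,6,0,0,0,0,0],[0,8,0,0,0,0,0],[0,8,0,0,0,0,0]]])

```text
t: 5.72
ee_pos: [556.5, -60.4, 195.6]
eef_rot: [-0.05, 0.705, 0.049, 0.706]
force: [0.4, -0.5, 0.4]
grip_width: 11.9
```

```bash
python3 - <<'E'
from h import *
s=telemetry.observe();print(s['ee_pos'],s['t'],s['grip_width'],s['force'])
c=cap('wrist','w4.png')
needle(c,(317,143),70,'w4z.png')
E
```

```text
[556.45198042 -60.37208335 195.60720404] 5.7167 11.887604796530681 [ 0.40472761 -0.50327883  0.39752541]
```

View pics/w4z.png

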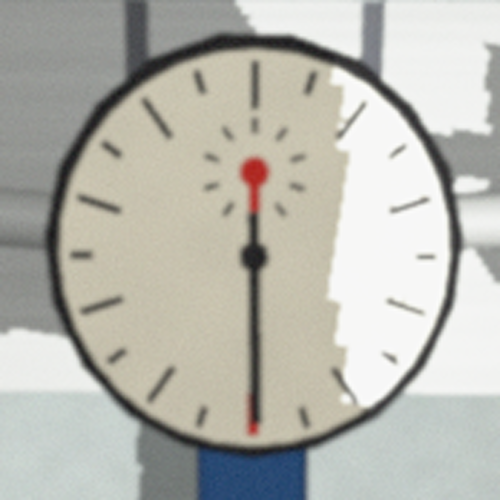

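Call:
send_rows(plan=[[[0,2,0,0,0,0,0],[0,4,0,0,0,0,0],[0,6,0,0,0,0,0],[0,8,0,0,0,0,0],[0,8,0,0,0,0,0]]])

```text
t: 6.18
ee_pos: [556.5, -60.3, 187.6]
eef_rot: [-0.05, 0.705, 0.049, 0.706]
force: [-0.3, 0.2, 0.8]
grip_width: 11.8
```

```bash
python3 - <<'E'
from h import *
s=telemetry.observe();print(s['ee_pos'],s['t'],s['grip_width'],s['force'])
c=cap('wrist','w5.png')
needle(c,(317,143),70,'w5z.png')
print(np.median(world(c,[(u,v) for u in range(290,310) for v in range(130,160)]),0))
E
```

```text
[556.47933623 -60.33669648 187.57050023] 6.1833 11.841277274150837 [-0.30854576  0.21691818  0.81103559]
[499.16991071 -74.71718519 178.94683323]
```

View pics/w5z.png

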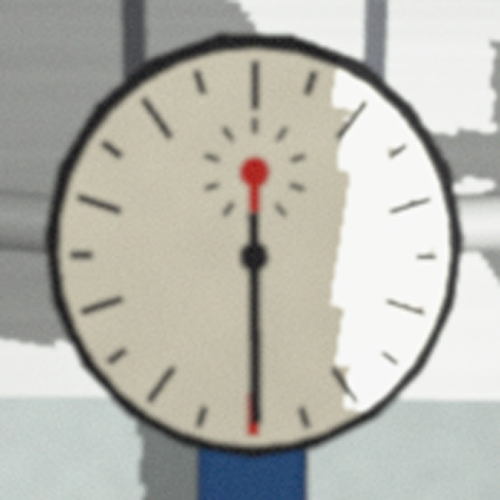

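The dial has come down 16 mm, to face height 179, and the needle is still at 0.

Call:
send_rows(plan=[[[0,2,0,0,0,0,0],[0,4,0,0,0,0,0],[0,6,0,0,0,0,0],[0,8,0,0,0,0,0],[0,8,0,0,0,0,0]]])

```text
t: 6.65
ee_pos: [556.5, -60.3, 179.5]
eef_rot: [-0.05, 0.705, 0.049, 0.706]
force: [-0.6, -0.3, 0.6]
grip_width: 11.9
```

```bash
python3 - <<'E'
from h import *
s=telemetry.observe();print(s['ee_pos'],s['t'],s['grip_width'],s['force'])
c=cap('wrist','w6.png')
needle(c,(317,143),70,'w6z.png')
E
```

```text
[556.46423654 -60.32593572 179.51246563] 6.65 11.904963012050919 [-0.55380198 -0.27825881  0.56102217]
```

View pics/w6z.png

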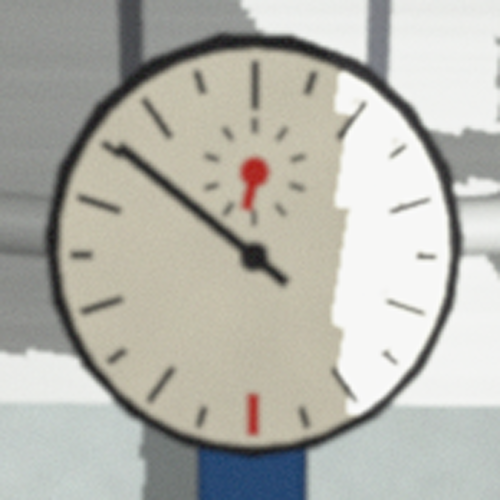

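The needle stands at about 130°, which is 3.6 mm. I lower 6.4 mm more.

Call:
send_rows(plan=[[[0,1.6,0,0,0,0,0],[0,3.2,0,0,0,0,0],[0,4.8,0,0,0,0,0],[0,6.4,0,0,0,0,0],[0,6.4,0,0,0,0,0],[0,6.4,0,0,0,0,0],[0,6.4,0,0,0,0,0]]])

```text
t: 7.28
ee_pos: [556.5, -60.3, 173.1]
eef_rot: [-0.05, 0.705, 0.049, 0.706]
force: [-0.8, 0.2, 1.6]
grip_width: 12.0
```

```bash
python3 - <<'E'
from h import *
s=telemetry.observe();print(s['ee_pos'],s['t'],s['grip_width'],s['force'])
c=cap('wrist','w7.png')
needle(c,(317,143),70,'w7z.png')
E
```

```text
[556.48898476 -60.33363453 173.13275717] 7.2833 12.010028841825385 [-0.83559219  0.21028123  1.57314561]
```

View pics/w7z.png

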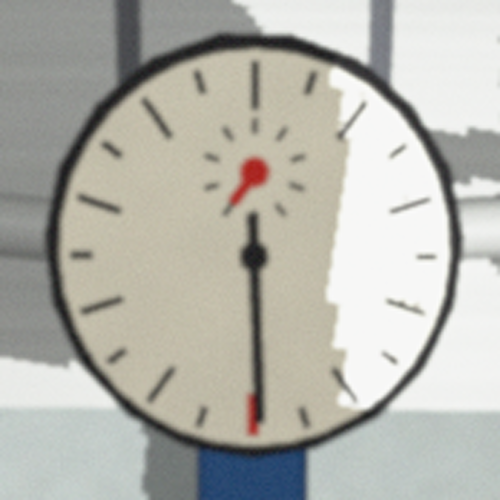

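View pics/w7.png

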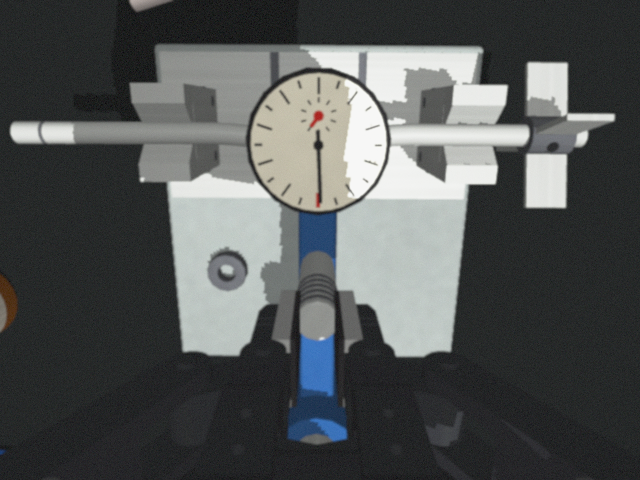

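The needle shows one turn (9.9 mm). I release the post, rise, and move toward the impeller.

Call:
send_rows(plan=[[[1,0,0,0,0,0,0],[1,0,0,0,0,0,0],[1,0,0,0,0,0,0],[1,0,0,0,0,0,0],[1,0,0,0,0,0,0],[1,0,0,0,0,0,0],[1,-15,0,0,0,0,0],[1,-50,0,0,0,0,0],[1,-90,0,0,0,0,0],[1,-120,0,0,0,0,0],[1,-120,0,0,0,0,0]]])

```text
t: 8.25
ee_pos: [558.3, -60.6, 299.0]
eef_rot: [-0.05, 0.702, 0.048, 0.709]
force: [0.5, 0.0, -0.2]
grip_width: 85.1
```

```bash
python3 - <<'E'
from h import *
s=telemetry.observe();print(s['ee_pos'],s['t'],s['grip_width'],s['force'])
c=cap('wrist','w8.png')
rowto([513,60,300],.14)
E
```

```text
[558.32894378 -60.57065885 299.00246938] 8.25 85.13297044568078 [ 0.46612353  0.02086839 -0.23735722]
to [513, 60, 300] row [-4.4, 125.3, -27.3] [-0.001, 0.007, 0.002]
```

View pics/w8.png

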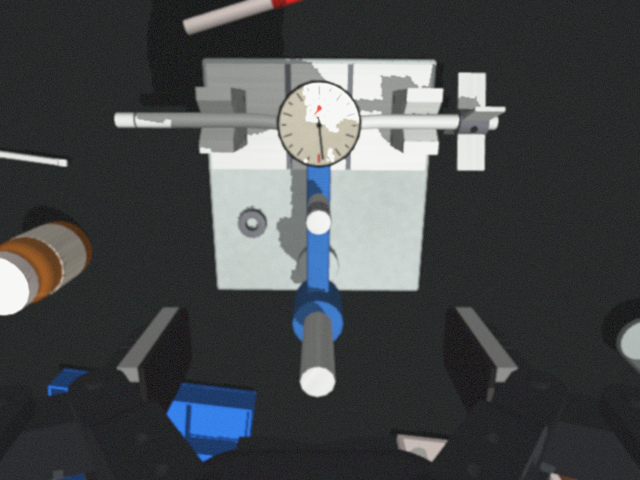

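Released cleanly; the needle still reads about 9.7 mm. I move to above the impeller with the fingers shut.

Call:
send_rows(plan=[[[0,-4,40,-9,0,0,0],[0,-4,80,-18,0,0.007,0],[0,-4,125,-27,0,0.007,0.002],[0,-4,125,-27,0,0.007,0.002],[0,-4,125,-27,0,0.007,0.002],[0,-4,125,-27,0,0.007,0.002],[0,-4,125,-27,0,0.007,0.002],[0,-4,125,-27,0,0.007,0.002]]])

```text
t: 8.97
ee_pos: [513.5, 58.6, 299.2]
eef_rot: [-0.049, 0.706, 0.048, 0.705]
force: [-0.8, 0.5, -0.5]
grip_width: -0.1
```

```bash
cat > look.py <<'E'
import sys
from h import *
n=sys.argv[1]
s=telemetry.observe();print(s['ee_pos'].round(1),s['t'],s['grip_width'],s['force'].round(1))
c=cap('wrist','w%s.png'%n)
cu=proj(c,[[498,-66,172]])[0].round().astype(int); print('dial',cu)
hu=proj(c,[[480,58,95]])[0].round().astype(int); print('hub',hu)
def crop(u,s):
    b=cv2.copyMakeBorder(c['img'],100,100,100,100,cv2.BORDER_CONSTANT)
    x,y=u+100;i=b[y-s:y+s,x-s:x+s]
    return cv2.resize(i,(390,390),interpolation=cv2.INTER_CUBIC)
cv2.imwrite('pics/z%s.png'%n,np.hstack([crop(cu,60),crop(hu,75)])[:,:,::-1])
E
python3 look.py 9
```

```text
[513.5  58.6 299.2] 8.9667 -0.059137758600035735 [-0.8  0.5 -0.5]
dial [137 170]
hub [321 157]
```

View pics/w9.png

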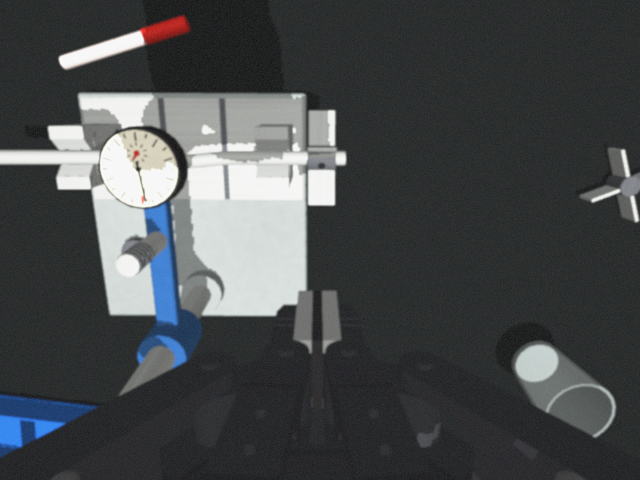

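View pics/z9.png

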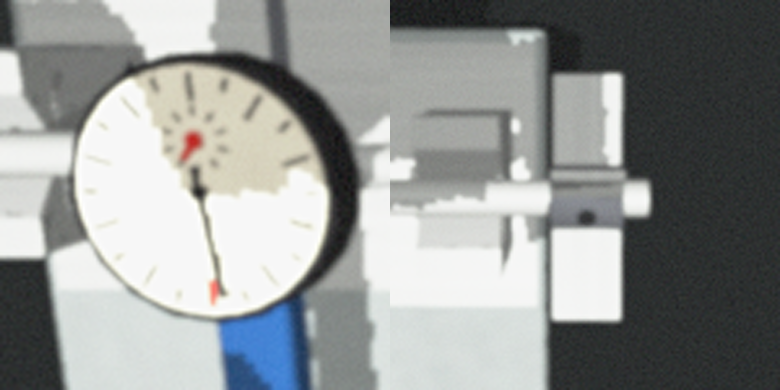

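```bash
cat > meas.py <<'E'
from h import *
c=cap('wrist')
d=c['depth'];ys,xs=np.mgrid[100:215,285:360];ys=ys.ravel();xs=xs.ravel();ok=d[ys,xs]>0
P=world(c,np.c_[xs[ok],ys[ok]])
q=P-np.array([497.5,-66.5,90]);ca,sa=np.cos(.14),np.sin(.14)
F=np.c_[q[:,0]*ca+q[:,1]*sa,-q[:,0]*sa+q[:,1]*ca,q[:,2]]  # fixture frame, rel vee axis
m=(F[:,2]>-45)&(F[:,2]<45)&(F[:,1]>112)&(F[:,1]<145)&(abs(F[:,0])<45)
F=F[m];print('y',np.percentile(F[:,1],[2,50,98]).round(1),'x',np.percentile(F[:,0],[1,99]).round(1))
for a in range(-44,44,8):
    g=F[(F[:,0]>=a)&(F[:,0]<a+8)]
    if len(g)>5:print(a+4,len(g),np.percentile(g[:,2],[10,50,90]).round(1))
E
python3 meas.py
```

```text
y [114.6 125.8 141.8] x [-36.1  38.9]
-40 48 [-9.7 -8.8 -7.9]
-32 237 [-9.1 -7.7 -6.4]
-24 259 [-6.7 -5.5 -4.1]
-16 260 [-4.4 -3.1 -1.8]
-8 367 [-1.9 27.1 39.3]
0 323 [ 4.9 10.7 18.5]
8 278 [ 4.3  9.  11. ]
16 258 [4.7 5.9 7.2]
24 254 [6.8 8.1 9.5]
32 241 [ 9.2 10.4 11.8]
40 126 [10.9 11.9 12.9]
```

Call:
send_rows(plan=[[[0,30,4,1.5,0,0,0],[0,70,4,1.5,0,0,0],[0,110,4,1.5,0,0,0],[0,150,4,1.5,0,0,0],[0,175,4,1.5,0,0,0],[0,187,4,1.5,0,0,0],[0,193,4,1.5,0,0,0],[0,198,4,1.5,0,0,0],[0,203,4,1.5,0,0,0],[0,208,4,1.5,0,0,0],[0,213,4,1.5,0,0,0],[0,219,4,1.5,0,0,0]]])

```text
t: 10.07
ee_pos: [514.9, 63.0, 80.6]
eef_rot: [-0.049, 0.705, 0.049, 0.706]
force: [-0.2, -0.0, 1.0]
grip_width: 0.0
```

Call:
send_rows(plan=[[[0,0,0,0,0,0,0],[0,-10,0,0,0,0,0],[0,-50,0,0,0,0,0],[0,-90,0,0,0,0,0],[0,-130,0,0,0,0,0],[0,-170,0,0,0,0,0],[0,-210,0,0,0,0,0],[0,-219,0,0,0,0,0],[0,-219,0,0,0,0,0]]])

```text
t: 10.82
ee_pos: [515.8, 63.1, 303.9]
eef_rot: [-0.048, 0.703, 0.049, 0.708]
force: [-0.7, 0.1, -0.3]
grip_width: 0.0
```

```bash
python3 look.py 10; python3 meas.py
```

```text
[515.8  63.1 303.9] 10.8167 0.04594469903758546 [-0.7  0.1 -0.3]
dial [132 164]
hub [316 151]
y [114.4 125.8 141.9] x [-36.9  39.5]
-40 57 [-7.1 -6.  -4.9]
-32 246 [-6.1 -5.1 -3.8]
-24 246 [-4.8 -3.4 -2.2]
-16 257 [-3.  -1.9 -0.6]
-8 390 [-1.   6.7 39.8]
0 289 [ 4.6 10.7 24.7]
8 284 [ 4.5  8.9 10.9]
16 254 [3.7 4.8 6.1]
24 238 [5.3 6.5 7.6]
32 252 [6.8 8.1 9.4]
40 137 [ 8.3  9.4 10.6]
```

View pics/z10.png

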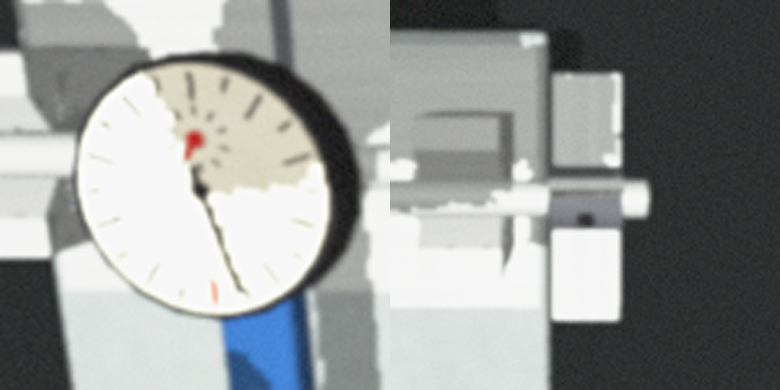

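The blade changed by only about 4° and the needle by about 0.25 mm. I go down again and look while at the bottom.

Call:
send_rows(plan=[[[0,30,0,0,0,0,0],[0,70,0,0,0,0,0],[0,110,0,0,0,0,0],[0,150,0,0,0,0,0],[0,180,0,0,0,0,0],[0,192,0,0,0,0,0],[0,198,0,0,0,0,0],[0,203,0,0,0,0,0],[0,208,0,0,0,0,0],[0,213,0,0,0,0,0],[0,218,0,0,0,0,0],[0,224,0,0,0,0,0]]])

```text
t: 11.92
ee_pos: [515.3, 63.2, 76.4]
eef_rot: [-0.048, 0.704, 0.049, 0.707]
force: [0.1, -0.2, -0.0]
grip_width: 0.3
```

```bash
python3 - <<'E'
from h import *
s=telemetry.observe();print(s['ee_pos'],s['eef_rot'],s['t'],s['force'])
cap('wrist','w11.png')
c=cap('top')
i=c['img'][200:290,270:400];cv2.imwrite('pics/t11.png',cv2.resize(i,None,fx=5,fy=5,interpolation=cv2.INTER_CUBIC)[:,:,::-1])
c=cap('scene')
i=c['img'][190:290,260:390];cv2.imwrite('pics/s11.png',cv2.resize(i,None,fx=5,fy=5,interpolation=cv2.INTER_CUBIC)[:,:,::-1])
E
```

```text
[515.32690809  63.21450696  76.44640667] [-0.04843551  0.70429552  0.04877714  0.70657102] 11.9167 [ 0.14113435 -0.19112746 -0.02063156]
```

View pics/w11.png

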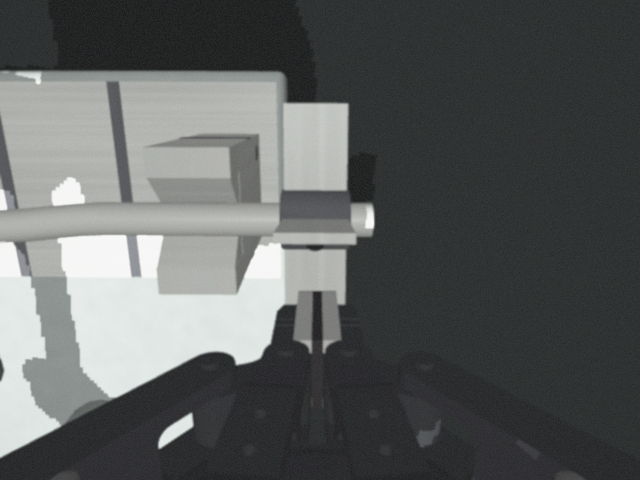

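View pics/s11.png

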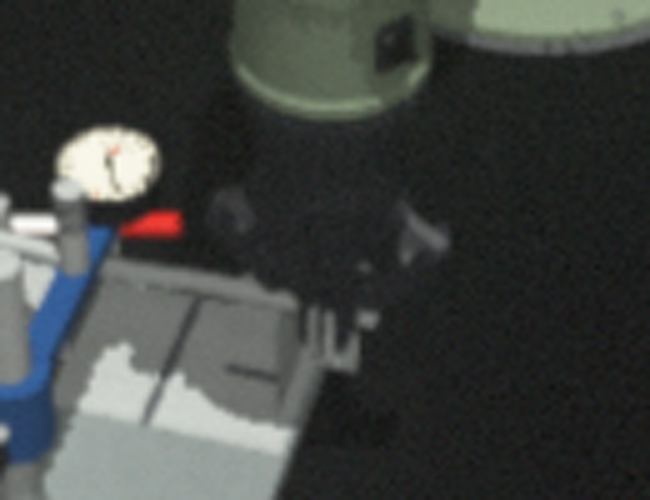

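```bash
python3 - <<'E'
from h import *
c=cap('wrist')
def F(uv):
    q=world(c,uv)-np.array([497.5,-66.5,90]);ca,sa=np.cos(.14),np.sin(.14)
    return np.c_[q[:,0]*ca+q[:,1]*sa,-q[:,0]*sa+q[:,1]*ca,q[:,2]].round(1)
for u,v in [(315,110),(315,180),(315,235),(315,240),(290,255),(340,255),(290,275),(290,285),(340,285),(290,300),(340,300),(305,294),(329,294),(305,300),(329,300),(305,330),(317,320),(317,296)]:
    print((u,v),F([(u,v)]).tolist(), c['depth'][v,u])
E
```

```text
(315, 110) [[-36.6, 125.9, -1.2]] 144.2058
(315, 180) [[-13.3, 125.8, 0.5]] 149.16191
(315, 235) [[-3.3, 125.9, 33.9]] 119.99659
(315, 240) [[-3.6, 126.0, 39.4]] 114.65087
(290, 255) [[13.1, 116.8, 3.5]] 153.84259
(340, 255) [[13.3, 134.7, 3.1]] 154.28609
(290, 275) [[20.7, 116.7, 3.7]] 155.83272
(290, 285) [[24.8, 116.6, 3.4]] 157.32797
(340, 285) [[24.0, 134.7, 5.3]] 155.25494
(290, 300) [[30.2, 116.5, 4.6]] 157.72568
(340, 300) [[30.0, 134.8, 5.1]] 157.15009
(305, 294) [[24.3, 122.3, 12.5]] 148.39272
(329, 294) [[24.0, 130.6, 13.2]] 147.67924
(305, 300) [[24.1, 122.4, 17.6]] 143.46143
(329, 300) [[24.2, 130.4, 17.5]] 143.62813
(305, 330) [[23.9, 123.0, 38.1]] 123.745705
(317, 320) [[23.6, 126.4, 32.8]] 128.76512
(317, 296) [[24.0, 126.4, 14.8]] 146.16304
```

The blade is at +5.4° and has followed the last 4 mm of descent, so the real contact edge lies about 19 mm above the reported TCP. I push further down.

Call:
send_rows(plan=[[[0,3,0,0,0,0,0],[0,6,0,0,0,0,0],[0,9,0,0,0,0,0],[0,12,0,0,0,0,0],[0,12,0,0,0,0,0]]])

```text
t: 12.53
ee_pos: [514.7, 63.0, 63.7]
eef_rot: [-0.049, 0.705, 0.049, 0.706]
force: [-0.7, -0.3, -1.1]
grip_width: -0.1
```

```bash
python3 - <<'E'
from h import *
s=telemetry.observe();print(s['ee_pos'],s['t'],s['force'])
c=cap('wrist','w12.png')
def F(uv):
    q=world(c,uv)-np.array([497.5,-66.5,90]);ca,sa=np.cos(.14),np.sin(.14)
    return np.c_[q[:,0]*ca+q[:,1]*sa,-q[:,0]*sa+q[:,1]*ca,q[:,2]].round(1)
for u,v in [(315,110),(315,180),(290,265),(290,275),(290,285),(340,285),(290,300),(340,300),(305,294),(329,294),(317,296)]:
    print((u,v),F([(u,v)]).tolist(), c['depth'][v,u])
E
```

```text
[514.66767126  63.02617305  63.73899702] 12.5333 [-0.70371869 -0.27936809 -1.11467767]
(315, 110) [[-36.9, 126.0, 12.1]] 119.591064
(315, 180) [[-16.8, 125.9, 9.2]] 128.03004
(290, 265) [[6.2, 118.6, 19.5]] 124.74424
(290, 275) [[7.5, 118.9, 24.2]] 120.65402
(290, 285) [[8.9, 119.1, 28.0]] 117.41397
(340, 285) [[8.8, 132.7, 28.3]] 117.020386
(290, 300) [[10.6, 119.4, 33.8]] 112.31354
(340, 300) [[10.7, 132.5, 33.7]] 112.432434
(305, 294) [[10.0, 123.3, 31.5]] 114.30736
(329, 294) [[9.9, 129.6, 31.8]] 114.0422
(317, 296) [[10.5, 126.4, 31.8]] 114.19404
```

View pics/w12.png

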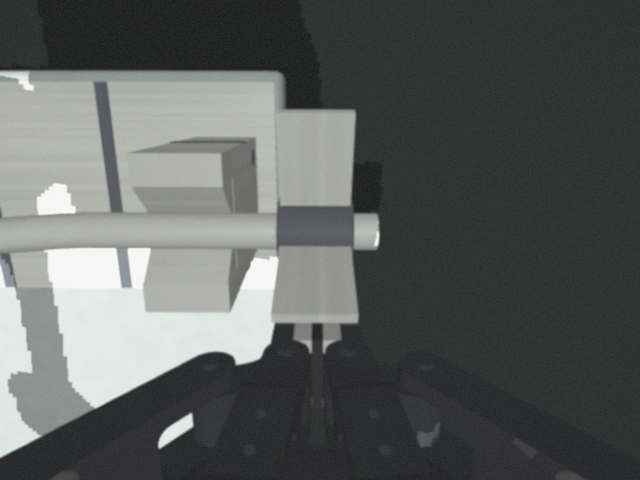

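The blade is now at about −18°. I push 6 mm more, then rise and read.

Call:
send_rows(plan=[[[0,3,0,0,0,0,0],[0,6,0,0,0,0,0],[0,6,0,0,0,0,0],[0,-10,0,0,0,0,0],[0,-50,0,0,0,0,0],[0,-90,0,0,0,0,0],[0,-130,0,0,0,0,0],[0,-170,0,0,0,0,0],[0,-210,0,0,0,0,0],[0,-236,0,0,0,0,0],[0,-236,0,0,0,0,0]]])

```text
t: 13.5
ee_pos: [516.2, 63.2, 305.3]
eef_rot: [-0.048, 0.702, 0.049, 0.709]
force: [-0.6, 0.4, -0.8]
grip_width: 0.1
```

```bash
python3 look.py 13; python3 meas.py
```

```text
[516.2  63.2 305.3] 13.5 0.051110213091069036 [-0.6  0.4 -0.8]
dial [133 162]
hub [316 150]
y [114.2 125.9 142. ] x [-34.1  37.1]
-32 233 [16.7 18.  19.3]
-24 271 [12.9 14.8 16.6]
-16 261 [ 8.9 10.8 12.6]
-8 275 [6.3 7.7 9.4]
0 386 [ 5.1 10.2 11.6]
8 363 [ 6.  15.7 22.9]
16 342 [26.4 32.4 36.5]
24 30 [34.9 35.5 36.4]
32 165 [-14.8 -13.2 -11.5]
40 49 [-16.8 -15.5 -14.7]
```

View pics/z13.png

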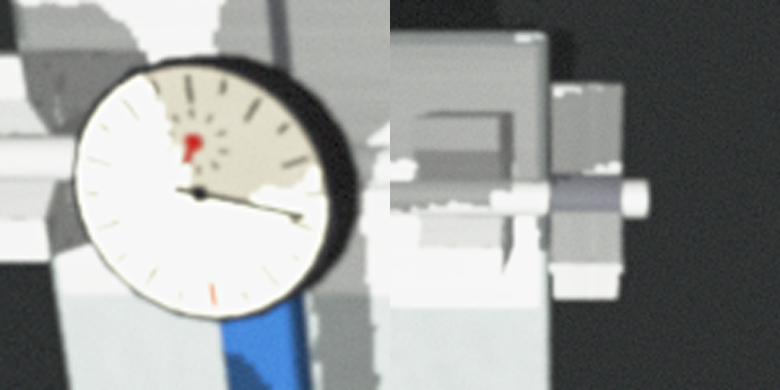

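The readings over a 41° turn went 9.87 → 9.6 → 8.06 mm, so the high side is about 90° back the other way from mid-turn. I turn the other way by pushing the −x blade down.

Call:
send_rows(plan=[[[0,10,0,-38,0,0,0],[0,40,0,-69,0,0,0],[0,80,0,-69,0,0,0],[0,120,0,-69,0,0,0],[0,160,0,-69,0,0,0],[0,195,0,-69,0,0,0],[0,210,0,-69,0,0,0],[0,215,0,-69,0,0,0],[0,219,0,-69,0,0,0],[0,223,0,-69,0,0,0],[0,227,0,-69,0,0,0],[0,230,0,-69,0,0,0]]])

```text
t: 14.6
ee_pos: [447.2, 53.9, 70.8]
eef_rot: [-0.048, 0.704, 0.049, 0.707]
force: [-1.3, -0.4, 1.9]
grip_width: -0.2
```

Call:
send_rows(plan=[[[0,3,0,0,0,0,0],[0,6,0,0,0,0,0],[0,9,0,0,0,0,0],[0,12,0,0,0,0,0],[0,14,0,0,0,0,0],[0,14,0,0,0,0,0]]])

```text
t: 15.1
ee_pos: [447.1, 53.9, 56.4]
eef_rot: [-0.048, 0.704, 0.049, 0.707]
force: [-0.1, -0.5, 0.4]
grip_width: 0.3
```

Call:
send_rows(plan=[[[0,-10,0,0,0,0,0],[0,-50,0,0,0,0,0],[0,-90,0,0,0,0,0],[0,-130,0,0,0,0,0],[0,-170,0,0,0,0,0],[0,-210,0,0,0,0,0],[0,-240,0,0,0,0,0],[0,-240,0,0,0,0,0],[0,-240,0,0,0,0,0]]])

```text
t: 15.85
ee_pos: [446.6, 53.7, 298.5]
eef_rot: [-0.048, 0.703, 0.049, 0.708]
force: [-0.3, -0.1, -0.9]
grip_width: -0.1
```

```bash
python3 look.py 14; sed -i 's/mgrid\[100:215,285:360\]/mgrid[60:290,270:370]/' meas.py; python3 meas.py
```

```text
[446.6  53.7 298.5] 15.85 -0.13346163386559476 [-0.3 -0.1 -0.9]
dial [141 263]
hub [316 231]
y [114.4 125.9 141.8] x [-32.8  35.2]
-32 158 [-18.  -16.2 -14.7]
-24 230 [-14.8 -12.4 -10.5]
-16 405 [-9.8 -6.5 35.4]
-8 228 [-5.5 13.9 25.2]
0 314 [ 5.1 10.5 11.9]
8 227 [ 6.1  8.9 10.8]
16 245 [ 8.2 10.  12.4]
24 259 [12.7 14.8 16.8]
32 258 [17.3 19.2 21.1]
```

View pics/z14.png

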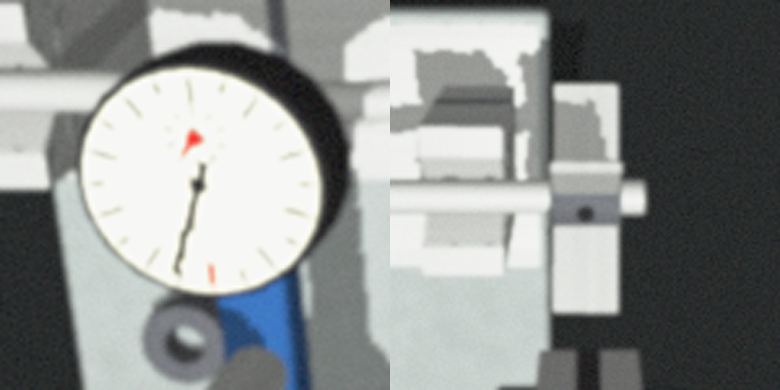

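```bash
cat > fit.py <<'E'
import numpy as np,sys
from scipy.optimize import least_squares
D=np.array(eval(sys.argv[1]));t=np.radians(D[:,0])
f=lambda p,t:p[0]+2.7*np.cos(t-p[1])+np.sqrt(81-7.29*np.sin(t-p[1])**2)-9
r=least_squares(lambda p:f(p,t)-D[:,1],[8,1.3]);print(r.x[0]+2.7,np.degrees(r.x[1]),r.fun.round(2))
E
python3 fit.py "[(15.5,9.87),(11.5,9.6),(-26,8.06),(29,10.57)]"
```

```text
12.425135008051168 94.16186144677334 [-0.01  0.06  0.   -0.05]
```

The fit puts the high side at blade angle 94°, reading about 12.4 mm, with residuals ≤0.06. That is 65° further. I first push the leaning upright blade sideways toward −x, which avoids jamming, and then push it down.

Call:
send_rows(plan=[[[0,0,0,39,0,0,0],[0,40,0,39,0,0,0],[0,80,0,39,0,0,0],[0,120,0,39,0,0,0],[0,160,0,39,0,0,0],[0,190,0,39,0,0,0],[0,206,0,39,0,0,0],[0,211,0,39,0,0,0],[0,211,0,39,0,0,0]]])

```text
t: 16.7
ee_pos: [483.8, 58.7, 84.0]
eef_rot: [-0.049, 0.706, 0.049, 0.705]
force: [0.6, 0.5, 0.3]
grip_width: -0.1
```

```bash
python3 - <<'E'
from h import *
s=telemetry.observe();p=s['ee_pos'];q=p-[497.5,-66.5,90];ca,sa=np.cos(.14),np.sin(.14)
print(p,q[0]*ca+q[1]*sa,-q[0]*sa+q[1]*ca,s['force']);cap('wrist','w15.png')
E
```

```text
[483.79207301  58.65628219  83.95198821] 3.8908888522766176 125.84459948046585 [0.59687667 0.45557669 0.2528762 ]
```

View pics/w15.png

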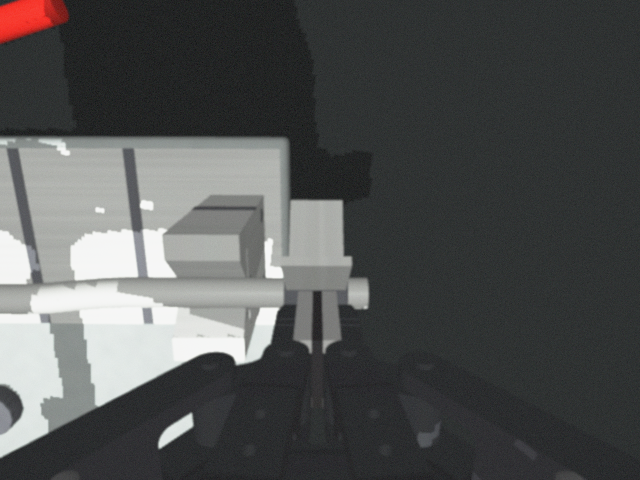

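The finger is above the hub, behind the leaning blade (tip near row 258). I push toward −x.

Call:
send_rows(plan=[[[0,-2,0,-2,0,0,0],[0,-2,0,-4,0,0,0],[0,-2,0,-6,0,0,0],[0,-2,0,-8,0,0,0],[0,-2,0,-10,0,0,0],[0,-2,0,-12,0,0,0],[0,-2,0,-14,0,0,0],[0,-2,0,-16,0,0,0],[0,-2,0,-18,0,0,0],[0,-2,0,-18,0,0,0]]])

```text
t: 17.58
ee_pos: [466.3, 56.2, 87.1]
eef_rot: [-0.048, 0.705, 0.049, 0.706]
force: [-0.3, -0.1, -0.2]
grip_width: 0.0
```

Call:
send_rows(plan=[[[0,0,0,2,0,0,0],[0,-30,0,2,0,0,0],[0,-70,0,2,0,0,0],[0,-110,0,2,0,0,0],[0,-150,0,-5,0,0,0],[0,-190,0,-15,0,0,0],[0,-213,0,-20,0,0,0],[0,-213,0,-20,0,0,0],[0,-213,0,-20,0,0,0]]])

```text
t: 18.33
ee_pos: [446.6, 53.6, 301.2]
eef_rot: [-0.048, 0.704, 0.049, 0.707]
force: [0.6, -0.2, -1.6]
grip_width: 0.3
```

```bash
python3 look.py 16; python3 meas.py
```

```text
[446.6  53.6 301.2] 18.3333 0.34791418063087554 [ 0.6 -0.2 -1.6]
dial [142 262]
hub [316 231]
y [114.2 125.8 142. ] x [-31.8  23.8]
-32 135 [21.3 22.6 23.8]
-24 209 [16.7 18.9 21.2]
-16 185 [11.6 13.7 15.8]
-8 232 [ 7.   8.9 10.7]
0 343 [ 4.9 10.4 11.7]
8 325 [ 8.5 12.8 17.5]
16 350 [20.1 25.1 29.9]
24 157 [31.3 33.1 34.6]
```

View pics/z16.png

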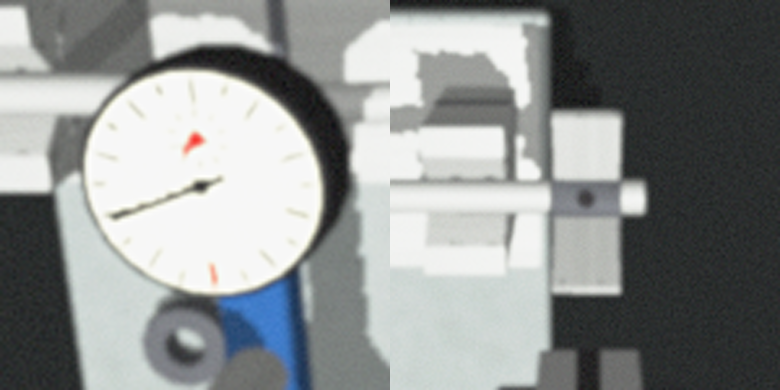

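```bash
python3 fit.py "[(15.5,9.87),(11.5,9.6),(-26,8.06),(29,10.57),(58,12.2)]"
python3 - <<'E'
import numpy as np
from scipy.optimize import least_squares
D=np.array([(15.5,9.87),(11.5,9.6),(-26,8.06),(29,10.57),(58,12.2)]);t=np.radians(D[:,0])
f=lambda p,t:p[0]+p[2]*np.cos(t-p[1])+np.sqrt(81-p[2]**2*np.sin(t-p[1])**2)-9
r=least_squares(lambda p:f(p,t)-D[:,1],[8,1.3,2.7]);print(r.x,np.degrees(r.x[1]),r.fun.round(2))
E
```

```text
12.792877118329649 100.67760709563157 [ 0.04  0.12  0.16 -0.   -0.31]
[10.47887458  1.87078385  3.1089863 ] 107.18801916573474 [-0.04  0.02  0.    0.02 -0.  ]
```

The refit gives the maximum near 100–107°. I push the −x blade down from +32° to about −8°.

Call:
send_rows(plan=[[[0,40,0,0,0,0,0],[0,80,0,0,0,0,0],[0,120,0,0,0,0,0],[0,160,0,0,0,0,0],[0,192,0,0,0,0,0],[0,206,0,0,0,0,0],[0,211,0,0,0,0,0],[0,215,0,0,0,0,0],[0,219,0,0,0,0,0],[0,223,0,0,0,0,0],[0,226,0,0,0,0,0],[0,229,0,0,0,0,0]]])

```text
t: 19.43
ee_pos: [446.5, 53.6, 70.7]
eef_rot: [-0.048, 0.705, 0.049, 0.706]
force: [-0.1, 0.4, 1.0]
grip_width: 0.1
```

Call:
send_rows(plan=[[[0,3,0,0,0,0,0],[0,6,0,0,0,0,0],[0,6,0,0,0,0,0],[0,-10,0,0,0,0,0],[0,-50,0,0,0,0,0],[0,-90,0,0,0,0,0],[0,-130,0,0,0,0,0],[0,-170,0,0,0,0,0],[0,-210,0,0,0,0,0],[0,-234,0,0,0,0,0],[0,-234,0,0,0,0,0],[0,-234,0,0,0,0,0]]])

```text
t: 20.43
ee_pos: [446.5, 53.6, 305.9]
eef_rot: [-0.048, 0.704, 0.049, 0.707]
force: [0.1, -0.5, -0.9]
grip_width: 0.2
```

```bash
python3 look.py 17; python3 meas.py
```

```text
[446.5  53.6 305.9] 20.4333 0.23365440038257482 [ 0.1 -0.5 -0.9]
dial [145 260]
hub [316 230]
y [114.2 125.7 141.9] x [-36.6  39.3]
-40 38 [-8.6 -7.7 -6.5]
-32 224 [-7.9 -6.8 -5.6]
-24 232 [-6.2 -4.8 -3.5]
-16 221 [-4.1 -2.7 -1.3]
-8 412 [-1.4  7.1 39. ]
0 240 [ 4.3  9.3 11.3]
8 195 [ 4.9  8.9 10.7]
16 218 [4.3 5.5 6.6]
24 216 [6.2 7.7 9.2]
32 216 [ 8.3  9.6 11.2]
40 115 [ 9.9 11.2 12.3]
```

View pics/z17.png

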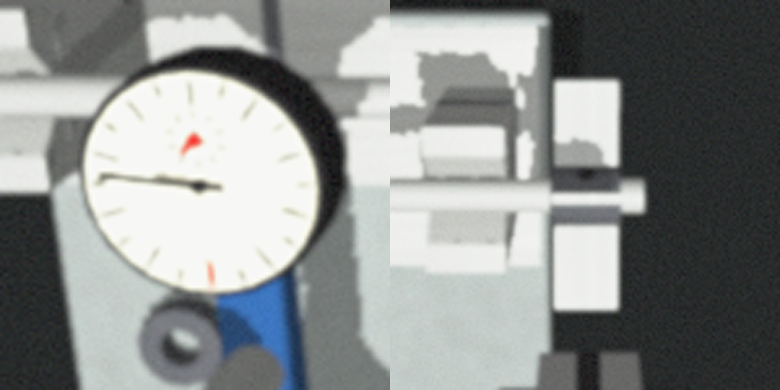

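```bash
python3 fit.py "[(15.5,9.87),(11.5,9.6),(-26,8.06),(29,10.57),(58,12.2),(104,12.85)]"
python3 - <<'E'
import numpy as np
from scipy.optimize import least_squares
for D in ([(15.5,9.87),(11.5,9.6),(-26,8.06),(29,10.57),(58,12.2),(104,12.85)],[(15.5,9.87),(11.5,9.6),(-26,8.06),(29,10.57),(104,12.85)]):
    D=np.array(D);t=np.radians(D[:,0])
    f=lambda p,t:p[0]+p[2]*np.cos(t-p[1])+np.sqrt(81-p[2]**2*np.sin(t-p[1])**2)-9
    r=least_squares(lambda p:f(p,t)-D[:,1],[8,1.3,2.7]);print(r.x,np.degrees(r.x[1]),r.fun.round(2),r.x[0]+r.x[2])
E
```

```text
12.839826484685965 101.71171597545539 [ 0.04  0.12  0.17 -0.   -0.3  -0.01]
[9.95845978 1.69625161 2.96977402] 97.18805851489283 [ 0.02  0.08 -0.08  0.06 -0.14  0.05] 12.928233805321295
[10.01176745  1.73711764  2.85184659] 99.52950929517515 [-0.02  0.05 -0.01 -0.02  0.  ] 12.86361403807232
```

The needle reads 12.85 mm at blade angle 104°. The fits put the top at 97–102°, reading 12.85–12.9, so we are within about 0.05 mm of it. A final check of rest and seating comes next.

```bash
python3 look.py 18; python3 - <<'E'
from h import *
c=cap('wrist')
ca,sa=np.cos(.14),np.sin(.14)
d=c['depth'];ys,xs=np.mgrid[180:290,0:400];ys=ys.ravel();xs=xs.ravel();ok=d[ys,xs]>0
q=world(c,np.c_[xs,ys][ok])-np.array([497.5,-66.5,90])
F=np.c_[q[:,0]*ca+q[:,1]*sa,-q[:,0]*sa+q[:,1]*ca,q[:,2]]
for y in(-110,-85,-60,-45,45,60,85,106,144):
    g=F[(abs(F[:,1]-y)<3)&(abs(F[:,0])<9)&(F[:,2]>2)&(F[:,2]<14)]
    if len(g):print(y,len(g),'x',g[:,0].mean().round(1),'top z',np.percentile(g[:,2],95).round(1))
cap('scene','s18.png')
E
```

```text
[445.7  53.4 304.1] 20.5333 0.2338897455461391 [-0.2 -0.4 -0.3]
dial [144 262]
hub [316 232]
-110 86 x -0.8 top z 7.3
-85 85 x -0.6 top z 6.7
-60 76 x -0.7 top z 7.1
45 78 x -0.0 top z 7.4
60 80 x 0.1 top z 6.9
85 86 x 0.3 top z 7.1
106 85 x 0.7 top z 7.1
144 61 x 1.1 top z 7.1
```

View pics/w18.png

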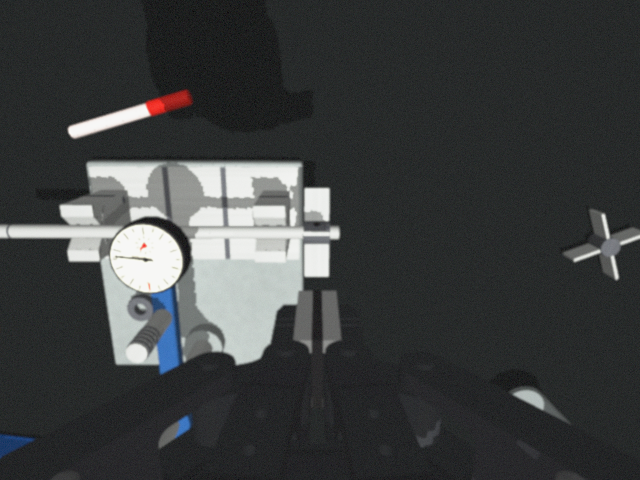

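View pics/s18.png

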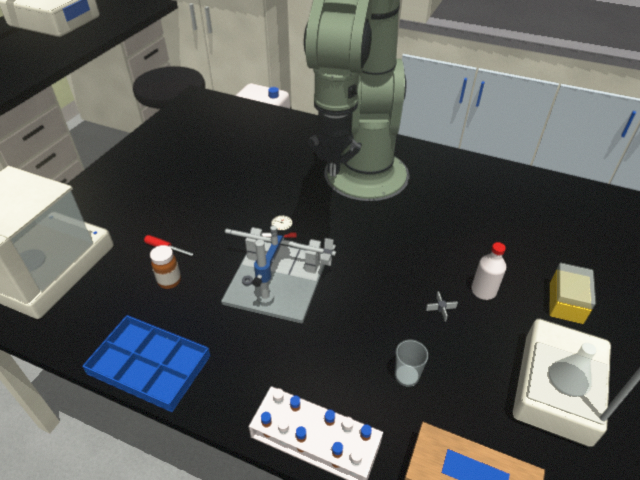

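```bash
python3 -c "
from rig import sign_off
print(sign_off())"
```

```text
the job is handed in; nothing more can be done
None
```

The job is handed in at about 20.5 s of the 72 s allowed. The shaft is left with its high side within about 7° of straight up by my fit; I did not turn past the peak to check it directly.

**What I did:** I gripped the indicator's post and lowered the arm until the needle had gone round once, about 9.9 mm of plunger (9.7–9.9 mm after letting go). I then turned the shaft with light pushes on the impeller blades, reading the dial at six shaft angles.

| Blade angle (deg) | Plunger (mm) |
|---|---|
| −26 | 8.06 |
| 11.5 | 9.6 |
| 15.5 | 9.87 |
| 29 | 10.57 |
| 58 | 12.2 |
| 104 (final) | 12.85 |

**High side:** Fitting these readings puts it at 97–102°, reading about 12.9 mm, so the final position should be within about 0.1 mm of the top.

**Last checks:**
- **Shaft:** it lies straight and level in both V-blocks, its top at the same height all along to within 0.7 mm of measuring noise. In the last pictures nothing was touching it.
- **Dial:** the needle did not move between my last two looks.
- **Other things:** they are where they were in the last pictures.

**What disagreed or stayed unproven:**
- **58° reading:** it misses the fits by 0.14–0.3 mm, probably from an error in measuring the blade angle.
- **First push:** it turned the shaft only about 4°, because the fingertips ended about 20 mm short of where the robot reports its tool point. I allowed for this afterwards.
- **Push forces:** I only read the wrist force at the end of each move; it stayed under about 2 N during the blade pushes.

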